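# Square up a leaning stud with the try square and hold it

## Task

The short stud of the timber frame held down on the bench has been drawn out of square by its screws and leans in over its plate. Take the offcut out of the corner and put it in the grey offcuts tub, then bring the try square, standing on its stock with the blade up as it is, onto the plate and press it straight into the corner until the stock sits flat on the plate with its end against the foot of the stud and the blade lies flush up the stud, bringing the stud upright. The stud springs back if let go, so finish still gripping the square and holding it pressed home there; leave the glue bottle, hammer, screwdriver and tape measure alone.

Things in the scene. Friction and masses are not known exactly. Their poses are not given: they have to be found in the camera images.
- frame: Fixed frame on the bench, turned about the vertical. Its parts are the plate, the stud and a dark steel holdfast that pins the plate down behind the stud, up to 132 mm high. Origin on the bench, straight below the corner; +x along the plate from the open side towards the stud, z up.
- plate: Bottom piece of the frame, light timber lying flat and fixed: 370 x 89 mm, 38 mm thick, top face 38 mm above the bench. In its frame (same origin and axes as frame) it runs from x = -260 to +110 mm and y = -44.5 to +44.5 mm.
- corner (a point): The inner corner, where the stud's inner face (facing -x) meets the plate's top, at the middle of the width. Fixed, axes as frame: +x into the stud, -x along the open plate, y across the plate, z up.
- stud (a joint): Lean of the stud (timber 38 mm thick along the plate, 89 wide across it, 220 tall above it) about the line across the plate through the corner, rad: 0 = square to the plate, positive = leaning in over the open plate (starts 0.04-0.07). It springs back in: about 2 N at 180 mm above the plate brings it upright; it must be held there.
- stud_top (a point): Top edge of the stud's inner face, middle of the width, 220 mm up the stud from the corner.
- square: Loose try square, 0.2-0.45 kg, standing on its stock. Wooden stock 150 mm long, 45 high (brass strip on top to 46.5), 20 thick; steel blade 32 wide, 3 thick, rising from one end of the stock to 200 mm above its underside. Origin: outer corner, foot of the blade end, mid-thickness. +x out of the blade's outer edge (stock x -150 to 0 mm, blade -32 to 0), y across, z up.
- offcut: Loose timber offcut 120 x 38 x 38 mm, about 0.1 kg, lying on the plate in the corner, roughly along it. Origin at its centre, x along its length.
- tub: Grey open plastic tub, fixed, 220 x 160 mm, 70 mm high, walls 4 mm. Origin under its centre, x along its length.
- tub_in (a point): Centre of the tub's inner floor, axes as tub.
- glue: Glue bottle, 56 mm across, 150 mm tall, origin at its foot. Leave alone.
- hammer: Hammer lying on the bench, 280 mm long. Leave alone.
- driver: Screwdriver lying on the bench, 200 mm long. Leave alone.
- tape: Tape measure, about 70 x 36 x 64 mm, standing on the bench. Leave alone.
Things that resemble listed ones, but are neither listed nor needed, are in the scene too. There is more than one size of the offcut; the one meant has the size given above.

How it is judged (in metres and radians):
On the way:
1. the offcut lies in the tub, let go (x of offcut in the frame of tub_in between -0.1 and 0.1 m and y of offcut in the frame of tub_in between -0.075 and 0.075 m and z of offcut in the frame of tub_in below 0.055 m and contact force between the fingers and offcut below 0.1 N and linear speed of offcut below 0.05 m/s), for 0.2 s.
At the end, for the whole second after the job is handed in: Offcut in the tub. Square gripped and still, outer corner within 3 mm of the frame's corner (along plate and height), on the plate's width, upright to 0.8 deg, along the plate to 4 deg, bearing on both plate and stud (over 0.5 N each); stud square within 0.8 deg (x of square in the frame of corner between -0.003 and 0.003 m and y of square in the frame of corner between -0.036 and 0.036 m and z of square in the frame of corner between -0.003 and 0.0025 m and angle between the z axis of square and the z axis of corner, either way round below 0.014 rad and angle between the x axis of square and the x axis of corner, either way round below 0.07 rad and value of joint stud between -0.014 and 0.014 rad and contact force between square and stud above 0.5 N and contact force between square and plate above 0.5 N and contact force between the fingers and square above 2 N and linear speed of square below 0.02 m/s and x of offcut in the frame of tub_in between -0.1 and 0.1 m and y of offcut in the frame of tub_in between -0.075 and 0.075 m and z of offcut in the frame of tub_in below 0.055 m); the arm keeps its last pose, push and grip.
It fails at once if a bystander (glue bottle, hammer, screwdriver, tape measure) was moved by more than 3 cm (distance of any of glue, hammer, driver, tape from where it was at the start of the episode above 0.03 m).
It also fails if it takes over 67 s, if anything falls off the work surface, if the arm or the gripper's body presses on something with over 40 N, if the wrist force passes 120 N, or if a joint passes its speed limit or range.

## Robot

A 6-joint arm with a two-finger parallel gripper is mounted at the origin on the work surface. World frame = base frame: x ahead of the robot, y to its left, z up, the work surface at z = 0. Lengths are in mm, angles in degrees, forces in N, time in s.
With the tool pointing down it reaches from about 275 to 725 mm from the base axis. Payload 5.6 kg.
Tool frame: the origin (TCP) lies between the finger pads; the fingertips stand 11 mm ahead of it and the grasp point (between the pads) lies 8 mm behind it (tcp_to_tips is the z of the fingertips in the tool frame, in mm); z points along the fingers, y is the line along which they close (so a half turn about z gives the same grasp; the last joint's range is limited). The gripper opens to 85 mm and grips with 20 to 120 N. Pads are 22 mm wide; open, the fingers measure 114 mm over their backs; the gripper's body (76 mm by 85 mm) begins 54 mm behind the grasp point. The pads swing forward as they close: fully open they stand 13 mm farther back than shut.
Start: joints at [84.202, 14.616, 6.199, 0, -81.583, -16.306], TCP at [206.938, 509.578, 242.283] pointing down, gripper open.
Joint ranges: [-168.99, 168.99], [-69.2, 112.95], [-62.41, 85.93], [-164.36, 98.24], [-168.68, -3.75], [-174.98, 174.98]. Speed limits (degrees/s): [147.25, 147.25, 180, 180, 180, 180].

## Interface

Orientations are given as a 3x3 rotation matrix whose columns are the frame's x, y, z axes.
In Python, from plant import * gives the robot as it stands.
- The arm moves only by the tool carry_out, never from a script. Its arguments are lists of equal length, an entry for each row: "hand": the finger opening in mm, from 0 to 85.4; "travel": the shift along the tool's x, y, z scaled (see below), a list of three; "turn": the turn about the tool's z scaled (see below). A call has 1 to 8 rows; each row shifts and turns the commanded pose from where the row before left it, along the tool's axes as they then stand; what a row does not reach is not made up. The controller multiplies each number of a shift by 500 mm and each number of a turn by pi rad. A row lasts 1/12 s, in which the tool goes at most 41.7 mm and 7.16 degrees, less where a joint would pass 70% of its speed; a pose out of reach is approached as far as the arm can. A call with a number of a shift or a turn outside -1 to 1 is refused whole. A call with a gripper value outside its range is refused whole. The fingers move at their own pace and stop on an object; "squeeze" is the grip in N (left out, the last holds). Time passes only in rows, so rows that do not move let the fingers close. It gives the time, the measured TCP pose, the force, the opening and the grip force at its end, in the units of the state.
- sense(): the state, without advancing time (a new reading comes with each control period).
- read_camera(name): name is "side" or "top"; returns a dict with "frame" (400x640x3 uint8, red, green, blue), "vfov" (degrees; the focal length in pixels is half the picture's height over the tangent of half this angle, whatever the lens; pixels are square), "cx", "cy" (the principal point, pixels), "D" ([k1, k2, p1, p2, k3] as OpenCV has them; the pictures are not rectified), "rvec" (rotation vector, rad) and "tvec" (3), from world to camera coordinates, as OpenCV has them. Camera axes: x right, y down, z forward; pixel columns grow to the right and rows downward; lengths in mm; the calibration is good to about 2 mm. A picture is of the moment at which its call begins. There is no depth.
- job_done(): hands the job in; it is judged then, once.
The state is a dict: "clock": time; "joint_pos": joint angles; "qd": joint speeds; "effort": joint torques, N m; "position": TCP position; "orientation": TCP orientation; "force": force on the tool from outside, world axes, zero at the start; "moment": the same for the moment, N m; "gripper_width": finger opening in mm; "finger_force": force on a finger pad.
Only numpy, scipy, OpenCV 4.12 (cv2) and the standard library are available. Lean on these libraries where they do the work, as an engineer would, in place of code of your own. Each camera call takes 0.05 s, during which the arm holds its last target. There are 200 camera calls.

## Working session

There is one attempt and no reset: what is moved stays moved. The work goes in short steps, Python scripts to look and compute and a tool call to move; the robot and the scene stay as the last step left them, time stands still between calls to the robot, and variables do not carry over. Pictures are saved under pics/ and viewed, at most 10 in all, crops included, and the job is handed in when it is done.

Besides the shell and the picture viewer there is one more tool, called after "Request:" as a command line: name --pt "numbers of a row" for each row, then --argument value for the rest. carry_out: Moves the arm, as the interface text tells. Its arguments: {"type":"object","properties":{"hand":{"type":"array","items":{"type":"number"}},"travel":{"type":"array","items":{"type":"array","items":{"type":"number"}}},"turn":{"type":"array","items":{"type":"number"}},"squeeze":{"type":"number"}},"required":["hand","travel","turn"]}

```bash
mkdir -p pics
cat > h.py <<'E'
from plant import *
import numpy as np, cv2, pickle
def snap(n,f):
    c=read_camera(n); cv2.imwrite(f'pics/{f}.png',c['frame'][:,:,::-1]); pickle.dump(c,open(f'pics/{f}.pkl','wb')); return c
def load(f): return pickle.load(open(f'pics/{f}.pkl','rb'))
def K(c):
    h=c['frame'].shape[0]; f=h/2/np.tan(np.radians(c['vfov'])/2)
    return np.array([[f,0,c['cx']],[0,f,c['cy']],[0,0,1.]])
def ray(c,uv):
    p=cv2.undistortPoints(np.array([[uv]],float),K(c),np.array(c['D'],float))[0,0]
    R=cv2.Rodrigues(np.array(c['rvec'],float))[0]; t=np.array(c['tvec'],float).ravel()
    return -R.T@t, R.T@np.array([p[0],p[1],1])
def atz(c,uv,z):
    o,d=ray(c,uv); return o+d*(z-o[2])/d[2]
def proj(c,P):
    return cv2.projectPoints(np.array(P,float).reshape(-1,1,3),np.array(c['rvec'],float),np.array(c['tvec'],float),K(c),np.array(c['D'],float))[0][:,0]
E
python3 - <<'E'
from h import *
np.set_printoptions(precision=1,suppress=True)
for n in('top','side'):
    c=snap(n,n+'0'); print(n,ray(c,(320,200)),c['vfov'])
s=sense(); print(s['clock'],s['orientation'],s['force'])
E
```

```text
top (array([ 397.4,  -12.8, 1284.1]), array([ 0.1,  0. , -1. ])) 47.70764067626963
side (array([ 321.7, -982.6, 1040.7]), array([ 0.2,  0.7, -0.7])) 50.06616130939691
0.1 [[ 0.9 -0.4 -0. ]
 [-0.4 -0.9 -0. ]
 [ 0.   0.  -1. ]] [0.7 0.6 0.4]
```

View pics/top0.png

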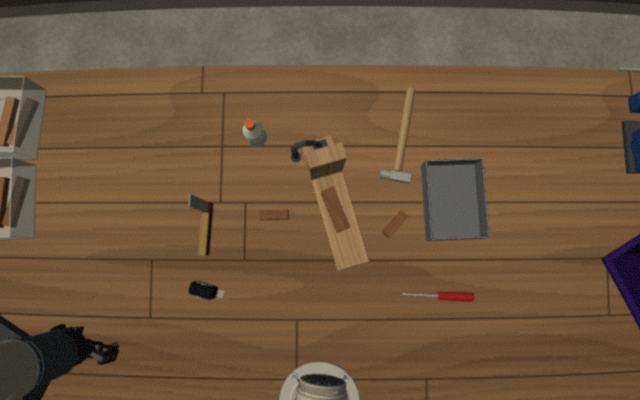

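View pics/side0.png

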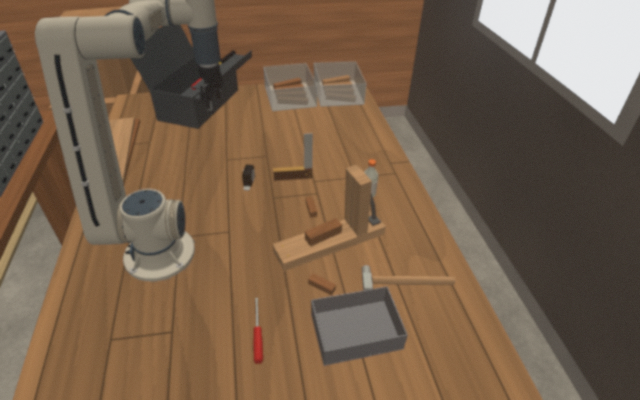

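The top picture shows the frame with its plate from about (310,150) to (350,265) and the stud at (325,160). The square is at (204,225) with its blade at (200,205), and the tub is at (455,200). Three pieces could be taken for the offcut: one on the plate in the corner at top (335,209) / side (323,231), and two on the bench at top (274,214) and (395,223). The one in the corner is the one meant, and I'll check it in a close crop.

Run:
```python
from h import *
np.set_printoptions(precision=1,suppress=True)
c=load('top0')
cv2.imwrite('pics/ct.png',cv2.resize(c['frame'][125:275,180:380,::-1],(800,600),interpolation=cv2.INTER_CUBIC))
s=load('side0')
cv2.imwrite('pics/cs.png',cv2.resize(s['frame'][125:275,240:440,::-1],(800,600),interpolation=cv2.INTER_CUBIC))
for uv in [(422,161),(483,159),(488,238),(427,241)]: print('tub rim',atz(c,uv,70))
```

```text
tub rim [ 658.5 -281.2   70. ]
tub rim [ 665.  -451.7   70. ]
tub rim [ 447.2 -456.4   70. ]
tub rim [ 439.6 -289.2   70. ]
```

View pics/ct.png

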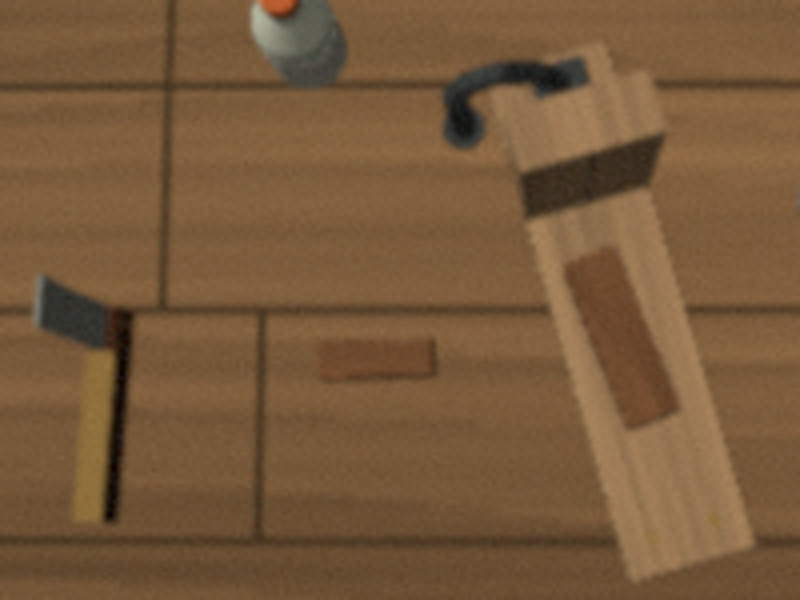

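View pics/cs.png

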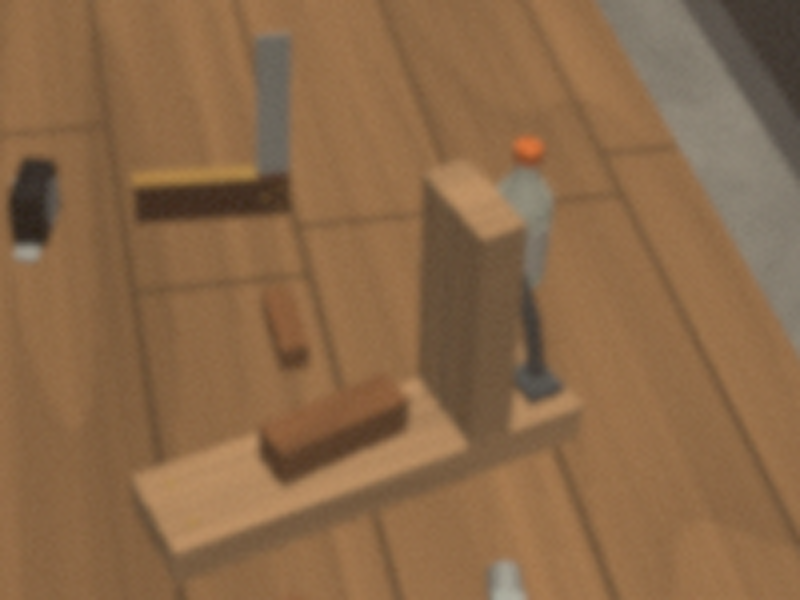

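The close crops confirm the choice. The offcut in the corner is at crop (622,338), lies on the plate, and is by far the longest of the three, about 120 mm. Now I'll fit poses using both views.

```bash
cat > fit.py <<'E'
from h import *
from scipy.optimize import least_squares
def T(p,P): 
    a=p[2]; P=np.array(P,float); return np.c_[p[0]+P[:,0]*np.cos(a)-P[:,1]*np.sin(a),p[1]+P[:,0]*np.sin(a)+P[:,1]*np.cos(a),P[:,2]]
def fit(obs,p0,model=T):
    # obs: list of (cam, local pts, pixels)
    f=lambda p: np.concatenate([(proj(c,model(p,L))-np.array(U,float)).ravel() for c,L,U in obs])
    r=least_squares(f,p0,x_scale=[10,10,.1]+[.01]*(len(p0)-3),loss='soft_l1'); return r.x,f(r.x).reshape(-1,2)
E
python3 - <<'E'
from fit import *
np.set_printoptions(precision=1,suppress=True)
t,s=load('top0'),load('side0')
ct=lambda A:(np.array(A,float)+.5)/4-.5+[180,125]
cs=lambda A:(np.array(A,float)+.5)/4-.5+[240,125]
# frame: plate near end, foot edges
p,r=fit([(t,[(-260,44.5,38),(-260,-44.5,38),(0,44.5,38),(0,-44.5,38)],ct([(632,580),(755,544),(528,217),(652,188)])),
 (s,[(-260,44.5,38),(-260,-44.5,38),(0,-44.5,38)],cs([(133,478),(178,553),(470,443)]))],[600,30,.2])
print('frame',p[:2],np.degrees(p[2]),r.tolist())
fr=p
for c,A in((t,ct([(522,178),(664,133)])),(s,cs([(427,180),(487,240)]))):
  for k in (.03,.05,.07):
    L=[(-220*np.sin(k),y,38+220*np.cos(k)) for y in(44.5,-44.5)]
    print('lean',k,(proj(c,T(fr,L))-A).tolist())
p,r=fit([(t,[(60,19,76),(60,-19,76),(-60,-19,76),(-60,19,76)],ct([(566,262),(614,246),(680,410),(632,430)])),
 (s,[(60,19,76),(60,-19,76),(-60,-19,76),(-60,19,76)],cs([(375,375),(408,402),(283,460),(260,434)]))],[530,0,.2])
print('offcut',p[:2],np.degrees(p[2]),r.tolist())
p,r=fit([(t,[(-150,10,46.5),(-150,-10,46.5),(0,0,200),(-32,0,200)],ct([(75,520),(103,521),(42,275),(36,325)])),
 (s,[(-150,-10,0),(0,-10,0),(0,0,200),(-32,0,200),(-150,10,46.5)],cs([(138,222),(288,210),(290,36),(257,38),(132,173)]))],[500,270,0])
print('square',p[:2],np.degrees(p[2]),r.tolist())
sg=[(110,80,70),(110,-80,70),(-110,-80,70),(-110,80,70)]
p,r=fit([(t,sg,[(422,161),(483,159),(488,238),(427,241)]),(s,sg,[(387,290),(405,323),(317,346),(312,301)])],[550,-370,0])
print('tub',p[:2],np.degrees(p[2]),r.tolist())
for n,uv,z in(('glue',(250,126),150),('glue foot',(257,140),0),('hammer',(395,176),20),('holdfast',(296,154),60)): print(n,atz(t,uv,z))
print(sense()['position'])
E
```

```text
frame [625.7 -20.2] 16.07412807777241 [[-0.11045389972542807, -0.2537064928620225], [0.3538385745015944, -0.3172711312030856], [-0.11544454492008072, 0.20757498295378696], [-0.5347177605970046, -1.2131895323093431], [-0.7195392011806803, -0.44428726492657233], [-0.9890586210813126, 0.37212573038146957], [0.1410885157617372, 1.2059629398880816]]
lean 0.03 [[-0.4658281658355463, -3.6086389761216537], [1.0019441155650384, -2.7968937161246004]]
lean 0.05 [[0.054916083629166224, -1.7970249559991203], [1.5354803173729579, -0.9942580161371666]]
lean 0.07 [[0.5766927718018451, 0.021633815268103262], [2.066843346781411, 0.8162994058432389]]
lean 0.03 [[-0.04410455952762504, -1.863013592644478], [-0.03267623537237796, -0.007677427217515742]]
lean 0.05 [[-1.3118951946139532, -1.4485808332113947], [-1.3427241348129542, 0.44666481584141593]]
lean 0.07 [[-2.583045204345524, -1.0103735937614147], [-2.657164635999095, 0.9252029670495574]]
offcut [526.2 -44.2] 22.51445747105759 [[-0.3583553047616306, 0.8090846075011484], [0.6395833610940826, -0.5136325225535643], [1.4025832161403855, -0.5196990482392
[... 476 characters left out ...]
735331226], [0.09776236875433142, 1.2068290324781117], [-0.18306445526849302, -0.2966506939973783], [-0.7419174359293947, -0.32757841864506076], [-0.32001270999535336, 0.2533666547704456]]
tub [ 553.2 -369.4] 1.0765320083151604 [[2.171191490248191, -1.1355658322626425], [-1.5671118526566943, 0.09072113917738989], [-1.762735284446876, 0.9058216435591362], [0.8045394237312848, -0.7834396673230231], [-1.2146147752222305, -5.497340154817948], [0.03694775035535258, 10.740431741188502], [3.98010503947836, 3.010737694128011], [-2.880537453178704, -4.361333321333859]]
glue [733.8 179.6 150. ]
glue foot [735.9 183.5   0. ]
hammer [ 625.6 -213.9   20. ]
holdfast [679.9  65.2  60. ]
[206.8 509.2 241.5]
```

```bash
cat > go.py <<'E'
from h import *
import sys
def go(x,y,z,yaw=None):
    s=sense(); R=np.array(s['orientation']); p=np.array(s['position'])
    cur=np.degrees(np.arctan2(R[1,0],R[0,0])); turn=0
    if yaw is not None: turn=(cur-yaw+90)%180-90
    d=np.array([x,y,z])-p; a=np.radians(cur-turn); c,n=np.cos(a),np.sin(a)
    D=np.array([[c,n,0],[n,-c,0],[0,0,-1]])
    print('t %.2f pos'%s['clock'],p.round(1),'yaw %.2f tilt %.3f'%(cur,R[2,2]),'j',np.round(s['joint_pos'],0),'F',np.round(s['force'],1),'w %.1f ff %.1f'%(s['gripper_width'],s['finger_force']))
    print('turn %.2f deg = %.4f'%(turn,turn/180),'| shift total after turn',(D.T@d/500).round(4),'before turn',(R.T@d/500).round(4),'rows>=%d'%np.ceil(np.linalg.norm(d)/41.7))
if __name__=='__main__': go(*map(float,sys.argv[1:]))
E
python3 go.py 517 -48 240 21.5
```

```text
t 0.10 pos [206.8 509.2 241.5] yaw -22.11 tilt -1.000 j [ 84.  15.   6.  -0. -82. -16.] F [0.7 0.6 0.4] w 85.2 ff 0.0
turn -43.61 deg = -0.2423 | shift total after turn [0.1689 1.2643 0.003 ] before turn [0.9943 0.799  0.0044] rows>=16
```

Request:
carry_out --hand '[62,62,62,62,62,62,62,62]' --pt "0 0 0" --pt "0 0 0" --pt "0 0 0" --pt "0 0 0" --pt "0 0 0" --pt "0 0 0" --pt "0 0 0" --pt "0 0 0" --turn '[-0.03,-0.03,-0.03,-0.03,-0.03,-0.03,-0.03,-0.03]'

```text
clock: 0.77
position: [206.8, 509.3, 241.7]
orientation: [[0.931, 0.364, -0.0], [0.364, -0.931, -0.001], [-0.001, 0.001, -1.0]]
force: [0.7, 0.0, 0.1]
gripper_width: 61.8
finger_force: 0.0
```

Request:
carry_out --hand '[62,62,62,62,62,62,62,62]' --pt "0.01 0.07 0" --pt "0.01 0.07 0" --pt "0.01 0.07 0" --pt "0.01 0.07 0" --pt "0.01 0.07 0" --pt "0.01 0.07 0" --pt "0.01 0.07 0" --pt "0.01 0.07 0" --turn '[0,0,0,0,0,0,0,0]'

```text
clock: 1.43
position: [345.2, 261.0, 242.1]
orientation: [[0.933, 0.36, -0.0], [0.36, -0.933, -0.0], [-0.0, 0.0, -1.0]]
force: [0.6, 1.3, 0.1]
gripper_width: 62.1
finger_force: 0.0
```

Request:
carry_out --hand '[62,62,62,62,62,62,62,62]' --pt "0.01 0.07 0" --pt "0.01 0.07 0" --pt "0.01 0.07 0" --pt "0.01 0.07 0" --pt "0.01 0.07 0" --pt "0.01 0.07 0" --pt "0.01 0.07 0" --pt "0.01 0.07 0" --turn '[0,0,0,0,0,0,0,0]'

```text
clock: 2.1
position: [483.4, 14.1, 242.0]
orientation: [[0.933, 0.36, -0.001], [0.36, -0.933, 0.0], [-0.001, -0.0, -1.0]]
force: [0.1, 0.7, 0.1]
gripper_width: 61.8
finger_force: 0.0
```

```bash
python3 go.py 517 -48 150 21.5
```

```text
t 2.10 pos [483.4  14.1 242. ] yaw 21.09 tilt -1.000 j [ 20.   7.  -3.  -0. -80.  91.] F [0.1 0.7 0.1] w 61.8 ff 0.0
turn -0.41 deg = -0.0023 | shift total after turn [0.017  0.1403 0.184 ] before turn [0.0181 0.1402 0.184 ] rows>=3
```

Request:
carry_out --hand '[62,62,62,62,62,62,62,62]' --pt "0.006 0.047 0" --pt "0.006 0.047 0" --pt "0.006 0.046 0" --pt "0 0 0.06" --pt "0 0 0.06" --pt "0 0 0.06" --pt "0 0 0" --pt "0 0 0" --turn '[0,0,0,0,0,0,0,0]'

```text
clock: 2.77
position: [515.8, -46.5, 151.5]
orientation: [[0.933, 0.36, -0.004], [0.36, -0.933, -0.001], [-0.004, -0.0, -1.0]]
force: [-0.2, 0.1, 0.4]
gripper_width: 62.0
finger_force: 0.0
```

```bash
python3 go.py 517 -48 57 21.5
python3 - <<'E'
from h import *
c=snap('top','t1'); cv2.imwrite('pics/t1c.png',cv2.resize(c['frame'][125:275,240:440,::-1],(600,450)))
s=snap('side','s1'); cv2.imwrite('pics/s1c.png',cv2.resize(s['frame'][125:275,240:440,::-1],(600,450)))
cv2.imwrite('pics/m1.png',cv2.hconcat([cv2.resize(cv2.imread('pics/t1c.png'),(400,300)),cv2.resize(cv2.imread('pics/s1c.png'),(400,300))]))
E
```

```text
t 2.77 pos [515.8 -46.5 151.5] yaw 21.10 tilt -1.000 j [ 12.  14.  -8.   0. -68.  99.] F [-0.2  0.1  0.4] w 62.0 ff 0.0
turn -0.40 deg = -0.0022 | shift total after turn [0.0012 0.0036 0.189 ] before turn [0.002  0.0037 0.1889] rows>=3
```

View pics/m1.png

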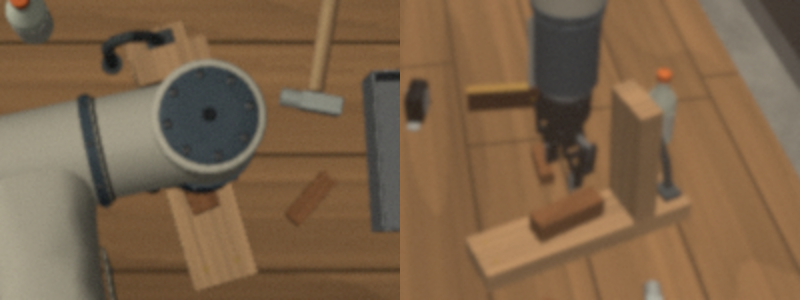

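The pictures show the open fingers over the offcut: the pads are near (575,160) in the side half, the offcut is below at (567,215), and the wrist is clear of the stud. I'm going down.

Request:
carry_out --hand '[62,62,62,62,62,30,30,30]' --pt "0.001 0.003 0.05" --pt "0 0 0.05" --pt "0 0 0.05" --pt "0 0 0.038" --pt "0 0 0" --pt "0 0 0" --pt "0 0 0" --pt "0 0 0" --turn '[-0.002,0,0,0,0,0,0,0]' --squeeze 40

```text
clock: 3.53
position: [519.8, -47.1, 61.0]
orientation: [[0.93, 0.366, 0.005], [0.366, -0.93, 0.0], [0.005, 0.002, -1.0]]
force: [-0.9, 1.1, 6.1]
gripper_width: 37.4
finger_force: 42.2
```

Request:
carry_out --hand '[30,30,30,30,30,30]' --pt "0 0 0" --pt "0 0 0" --pt "0 0 -0.06" --pt "0 0 -0.06" --pt "0 0 -0.06" --pt "0 0 0" --turn '[0,0,0,0,0,0]'

```text
clock: 4.03
position: [521.7, -47.5, 155.9]
orientation: [[0.93, 0.367, 0.013], [0.367, -0.93, -0.0], [0.012, 0.005, -1.0]]
force: [1.4, 0.0, -0.2]
gripper_width: 37.2
finger_force: 41.5
```

```bash
python3 go.py 553 -369 180 3
```

```text
t 4.03 pos [521.7 -47.5 155.9] yaw 21.52 tilt -1.000 j [ 12.  14.  -8.   0. -68.  99.] F [ 1.4  0.  -0.2] w 37.2 ff 41.5
turn 18.52 deg = 0.1029 | shift total after turn [ 0.029   0.6453 -0.0483] before turn [-0.1769  0.6213 -0.0474] rows>=8
```

Request:
carry_out --hand '[30,30,30,30,30,30,30,30]' --pt "0 0 -0.02" --pt "0 0 -0.02" --pt "0 0 0" --pt "0.004 0.06 0" --pt "0.003 0.07 0" --pt "0.003 0.07 0" --pt "0.003 0.07 0" --pt "0.003 0.07 0" --turn '[0.035,0.035,0.033,0,0,0,0,0]'

```text
clock: 4.7
position: [534.5, -218.3, 169.2]
orientation: [[0.999, 0.051, 0.002], [0.051, -0.999, -0.0], [0.002, 0.0, -1.0]]
force: [1.4, 0.3, -0.2]
gripper_width: 37.1
finger_force: 41.4
```

Request:
carry_out --hand '[30,30,30,30,30,30,30]' --pt "0.003 0.07 0" --pt "0.003 0.07 0" --pt "0.003 0.07 0" --pt "0.003 0.07 0" --pt "0 0.025 0" --pt "0 0 0" --pt "0 0 0" --turn '[0,0,0,0,0,0,0]'

```text
clock: 5.28
position: [547.9, -369.2, 168.2]
orientation: [[0.999, 0.049, 0.0], [0.049, -0.999, 0.0], [0.0, -0.0, -1.0]]
force: [-0.5, 0.9, -1.3]
gripper_width: 37.1
finger_force: 41.5
```

```bash
python3 go.py 553 -369 55 1
```

```text
t 5.28 pos [ 547.9 -369.2  168.2] yaw 2.83 tilt -1.000 j [-20.  29.  17.  -0. -78. 113.] F [-0.5  0.9 -1.3] w 37.1 ff 41.5
turn 1.83 deg = 0.0102 | shift total after turn [ 1.020e-02 -1.000e-04  2.264e-01] before turn [0.0101 0.0003 0.2264] rows>=3
```

Request:
carry_out --hand '[30,30,30,30,30,30,30,60]' --pt "0.01 0 0.05" --pt "0 0 0.06" --pt "0 0 0.06" --pt "0 0 0.06" --pt "0 0 0.034" --pt "0 0 0" --pt "0 0 0" --pt "0 0 0" --turn '[0,0,0,0,0,0,0,0]'

```text
clock: 5.95
position: [554.6, -368.5, 38.8]
orientation: [[0.999, 0.052, 0.003], [0.052, -0.999, -0.002], [0.003, 0.002, -1.0]]
force: [0.4, 0.5, 0.4]
gripper_width: 48.0
finger_force: 0.0
```

Request:
carry_out --hand '[60,60,60,60,60,60,60,60]' --pt "0 0 0" --pt "0 0 0" --pt "0 0 0" --pt "0 0 -0.06" --pt "0 0 -0.07" --pt "0 0 -0.07" --pt "0 0 -0.07" --pt "0 0 -0.07" --turn '[0,0,0,0,0,0,0,0]'

```text
clock: 6.62
position: [552.8, -368.5, 208.9]
orientation: [[0.999, 0.051, 0.001], [0.051, -0.999, -0.001], [0.001, 0.001, -1.0]]
force: [1.4, -0.3, 0.1]
gripper_width: 60.3
finger_force: 0.0
```

```bash
python3 go.py 457 320 240 -3
python3 - <<'E'
from h import *
s=snap('side','s2'); t=snap('top','t2')
cv2.imwrite('pics/m2.png',cv2.hconcat([cv2.resize(s['frame'][200:380,260:460,::-1],(400,360)),cv2.resize(t['frame'][100:280,360:560,::-1],(400,360))]))
E
```

```text
t 6.62 pos [ 552.8 -368.5  208.9] yaw 2.91 tilt -1.000 j [-20.  28.  22.   0. -83. 113.] F [ 1.4 -0.3  0.1] w 60.3 ff 0.0
turn 5.91 deg = 0.0328 | shift total after turn [-0.2635 -1.3651 -0.0621] before turn [-0.1215 -1.3849 -0.0631] rows>=17
```

View pics/m2.png

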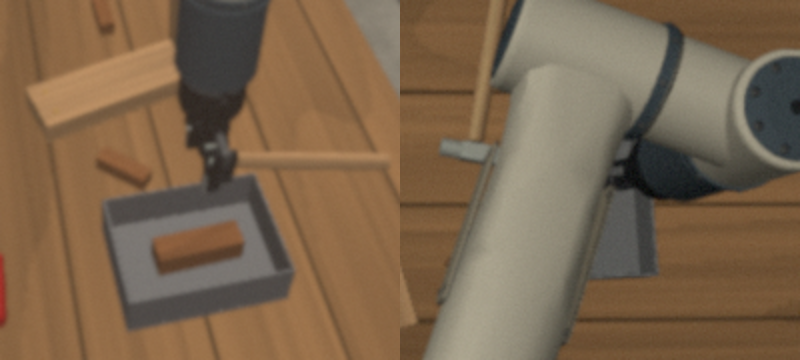

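The side half shows the offcut lying flat in the tub at (198,247), let go. Next is the square, going round at a height clear of the stud.

Request:
carry_out --hand '[50,50,50,50,50,50,50,50]' --pt "0 0 -0.03" --pt "-0.05 -0.05 -0.03" --pt "-0.05 -0.05 -0.03" --pt "-0.05 -0.05 -0.03" --pt "-0.05 -0.05 -0.02" --pt "-0.05 -0.05 0" --pt "-0.005 -0.07 0" --pt "-0.004 -0.07 0" --turn '[0.033,0,0,0,0,0,0,0]'

```text
clock: 7.38
position: [432.7, -166.2, 277.5]
orientation: [[0.999, -0.055, 0.003], [-0.055, -0.999, -0.0], [0.003, -0.0, -1.0]]
force: [1.3, -0.7, 0.2]
gripper_width: 50.0
finger_force: 0.0
```

Request:
carry_out --hand '[50,50,50,50,50,50,50,50]' --pt "-0.003 -0.07 0" --pt "-0.003 -0.07 0" --pt "-0.003 -0.07 0" --pt "-0.003 -0.07 0" --pt "-0.003 -0.07 0" --pt "-0.003 -0.07 0" --pt "-0.003 -0.07 0" --pt "-0.003 -0.07 0" --turn '[0,0,0,0,0,0,0,0]'

```text
clock: 8.05
position: [436.5, 115.0, 277.0]
orientation: [[0.999, -0.053, 0.002], [-0.053, -0.999, 0.001], [0.002, -0.001, -1.0]]
force: [0.9, 0.1, -0.8]
gripper_width: 50.2
finger_force: 0.0
```

Request:
carry_out --hand '[50,50,50,50,50,50,50,50]' --pt "-0.003 -0.07 0" --pt "-0.003 -0.07 0" --pt "-0.003 -0.07 0" --pt "-0.003 -0.07 0" --pt "-0.003 -0.07 0" --pt "-0.003 -0.06 0" --pt "0 0 0" --pt "0 0 0" --turn '[0,0,0,0,0,0,0,0]'

```text
clock: 8.72
position: [438.4, 319.7, 275.8]
orientation: [[0.999, -0.051, -0.0], [-0.051, -0.999, -0.0], [-0.0, 0.0, -1.0]]
force: [0.3, -0.6, -0.1]
gripper_width: 49.8
finger_force: 0.0
```

```bash
python3 go.py 457 320 120 -3
python3 - <<'E'
from h import *
t=load('top0'); print(atz(t,(207,290),30))
E
```

```text
t 8.72 pos [438.4 319.7 275.8] yaw -2.91 tilt -1.000 j [ 53.  13.   9.  -0. -86.  34.] F [ 0.3 -0.6 -0.1] w 49.8 ff 0.0
turn 0.09 deg = 0.0005 | shift total after turn [ 0.0371 -0.0025  0.3117] before turn [ 0.0373 -0.0026  0.3117] rows>=4
[304.98679269 310.35102038  30.        ]
```

Request:
carry_out --hand '[50,50,50,50,50,50,50,50]' --pt "0.037 -0.002 0.02" --pt "0 0 0.07" --pt "0 0 0.07" --pt "0 0 0.07" --pt "0 0 0.07" --pt "0 0 0.07" --pt "0 0 0.06" --pt "0 0 0.04" --turn '[0,0,0,0,0,0,0,0]'

```text
clock: 9.38
position: [456.3, 316.3, 38.9]
orientation: [[0.999, -0.054, -0.002], [-0.054, -0.999, -0.002], [-0.002, 0.002, -1.0]]
force: [0.0, 0.1, -0.7]
gripper_width: 49.6
finger_force: 0.0
```

```bash
python3 go.py 457 320 24 -3
```

```text
t 9.38 pos [456.3 316.3  38.9] yaw -3.12 tilt -1.000 j [ 51.  24. -12.  -0. -54.  36.] F [ 0.   0.1 -0.7] w 49.6 ff 0.0
turn -0.12 deg = -0.0006 | shift total after turn [ 0.001  -0.0075  0.0298] before turn [ 0.001  -0.0075  0.0298] rows>=1
```

Request:
carry_out --hand '[50,50,50,10,10,10,10,10]' --pt "0 -0.007 0.015" --pt "0 0 0.013" --pt "0 0 0" --pt "0 0 0" --pt "0 0 0" --pt "0 0 0" --pt "0 0 0" --pt "0 0 0" --turn '[0,0,0,0,0,0,0,0]' --squeeze 60

```text
clock: 10.05
position: [458.2, 322.0, 29.1]
orientation: [[0.999, -0.053, 0.002], [-0.053, -0.999, 0.001], [0.002, -0.001, -1.0]]
force: [-0.4, -2.8, 6.1]
gripper_width: 19.4
finger_force: 60.3
```

```bash
python3 go.py 457 320 24 -3
python3 - <<'E'
from h import *
s=snap('side','s3'); t=snap('top','t3')
cv2.imwrite('pics/m3.png',cv2.resize(s['frame'][105:205,220:340,::-1],(720,600),interpolation=cv2.INTER_CUBIC))
E
```

```text
t 10.05 pos [458.2 322.   29.1] yaw -3.01 tilt -1.000 j [ 51.  25. -12.   0. -53.  36.] F [-0.4 -2.8  6.1] w 19.4 ff 60.3
turn -0.01 deg = -0.0001 | shift total after turn [-0.0021  0.0041  0.0102] before turn [-0.0021  0.0041  0.0102] rows>=1
```

View pics/m3.png

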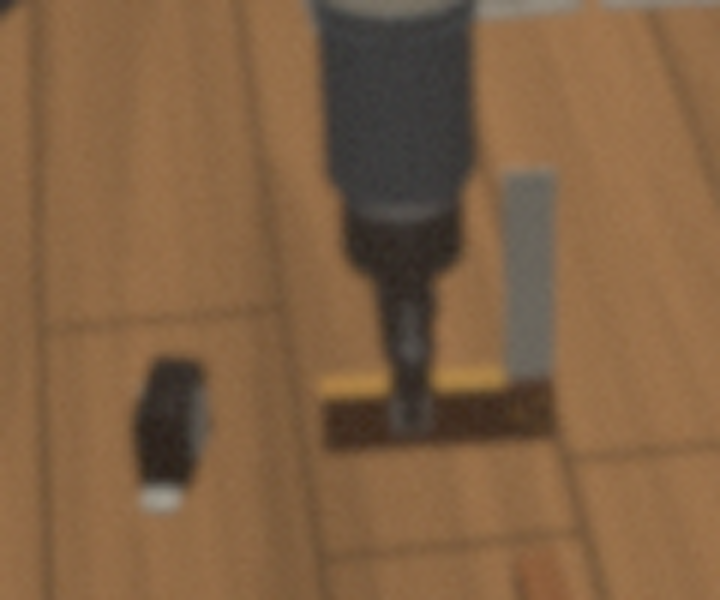

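The side crop shows the pads closed on the stock at (412,410) with the square still upright, and the blade is at (530,270). Lift and turn to the frame's direction.

Request:
carry_out --hand '[10,10,10,10,10,10,10,10]' --pt "0 0 0" --pt "0 0 -0.02" --pt "0 0 -0.05" --pt "0 0 -0.05" --pt "0 0 -0.04" --pt "0 0 0" --pt "0 0 0" --pt "0 0 0" --turn '[0,0,0,-0.03,-0.03,-0.03,-0.016,0]' --squeeze 110

```text
clock: 10.82
position: [456.9, 322.1, 107.8]
orientation: [[0.961, 0.278, -0.001], [0.278, -0.961, 0.001], [-0.0, -0.001, -1.0]]
force: [-0.2, -0.3, -4.0]
gripper_width: 18.2
finger_force: 107.9
```

```bash
python3 go.py 465 -60 105 16.07
```

```text
t 10.82 pos [456.9 322.1 107.8] yaw 16.14 tilt -1.000 j [ 51.  20.  -6.  -0. -64.  55.] F [-0.2 -0.3 -4. ] w 18.2 ff 107.9
turn 0.07 deg = 0.0004 | shift total after turn [-0.1959  0.7387  0.0057] before turn [-0.1968  0.7385  0.005 ] rows>=10
```

Request:
carry_out --hand '[10,10,10,10,10,10,10,10]' --pt "-0.012 0.03 0" --pt "-0.016 0.06 0" --pt "-0.016 0.06 0" --pt "-0.016 0.06 0" --pt "-0.016 0.06 0" --pt "-0.016 0.06 0" --pt "-0.016 0.06 0" --pt "-0.016 0.06 0" --turn '[0,0,0,0,0,0,0,0]'

```text
clock: 11.48
position: [459.2, 87.1, 107.2]
orientation: [[0.962, 0.275, -0.001], [0.275, -0.962, -0.0], [-0.001, -0.0, -1.0]]
force: [0.7, -0.1, -3.6]
gripper_width: 17.9
finger_force: 108.1
```

Request:
carry_out --hand '[10,10,10,10,10,10,10,10]' --pt "-0.016 0.06 0" --pt "-0.016 0.06 0" --pt "-0.016 0.06 0" --pt "-0.016 0.06 0" --pt "-0.008 0.04 0" --pt "0 0 0" --pt "0 0 0" --pt "0 0 0" --turn '[0,0,0,0,0,0,0,0]'

```text
clock: 12.15
position: [463.9, -55.7, 107.2]
orientation: [[0.961, 0.275, -0.001], [0.275, -0.961, 0.0], [-0.0, -0.0, -1.0]]
force: [0.3, 0.7, -4.1]
gripper_width: 17.9
finger_force: 108.3
```

```bash
python3 go.py 465 -60 105 16.07
python3 - <<'E'
from fit import *
s=snap('side','s4'); t=snap('top','t4')
cv2.imwrite('pics/m4.png',cv2.resize(s['frame'][125:275,240:440,::-1],(800,600),interpolation=cv2.INTER_CUBIC))
E
```

```text
t 12.15 pos [463.9 -55.7 107.2] yaw 15.97 tilt -1.000 j [ 12.  11. -20.  -0. -60.  94.] F [ 0.3  0.7 -4.1] w 17.9 ff 108.3
turn -0.10 deg = -0.0006 | shift total after turn [-0.0002  0.009   0.0044] before turn [-0.0002  0.009   0.0044] rows>=1
```

View pics/m4.png

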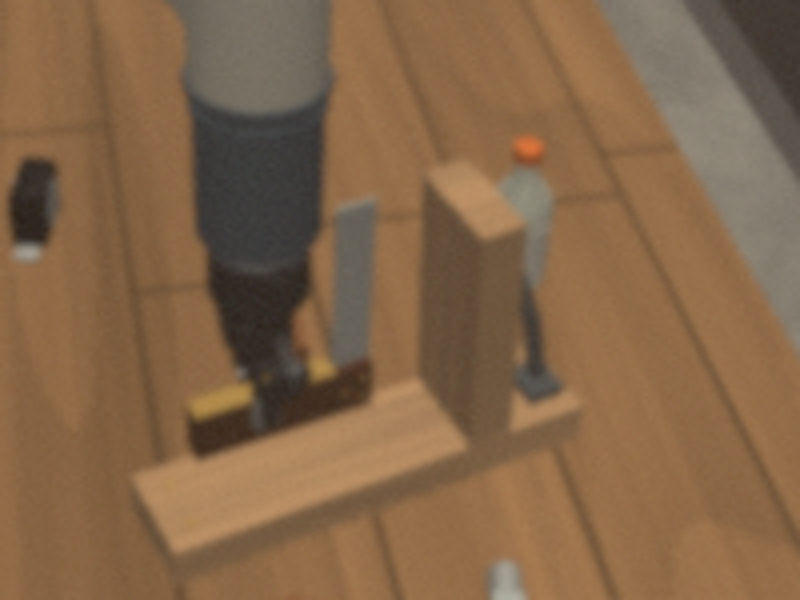

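The side crop shows the square above the open plate: the blade top is at (375,198), the stock's front foot at (371,403) and its rear at (192,450). The stud is beyond, at (460,300). I'll check the pose in the grip.

Run:
```python
from fit import *
np.set_printoptions(precision=2,suppress=True)
s=load('side0'); A=(np.array([(375,198),(337,208),(371,403),(196,455),(190,405)],float)+.5)/4-.5+[240,125]
L=np.array([(0,0,200),(-32,0,200),(0,-10,0),(-150,-10,0),(-150,10,46.5)],float)
def m(p,L):
    c,n=np.cos(p[4]),np.sin(p[4]); L=np.array(L,float)
    Q=np.c_[L[:,0]*c+L[:,2]*n,L[:,1],-L[:,0]*n+L[:,2]*c]; P=T(p,Q); P[:,2]+=p[3]*1000; return P
u=np.array([.961,.276]); e=np.array([463.9,-55.7])+94*u
p0=[*e,np.radians(16),.078,0]
print(e,(proj(s,m(p0,L))-A).tolist())
p,r=fit([(s,L,A)],p0,m); print(p[:2],np.degrees(p[2]),p[3]*1000,np.degrees(p[4]),r.tolist())
fr=np.array([625.7,-20.2]); d=e-fr; print('in frame', d@u, d@[-u[1],u[0]])
```

```text
[554.23 -29.76] [[-0.369346322167587, 0.18212264982878423], [-0.7227559084699351, 0.5692887477030695], [-0.5515392796061178, 0.21720064412022566], [-0.08572515509115419, 1.9323146975847862], [-1.6233079665321384, -0.5047113868889141]]
[557.83 -21.46] 15.633229806002719 71.67316226352808 0.06758811615346563 [[0.23271624181029438, 0.02650918155063664], [-0.05972260159433063, 0.3365608735149124], [-0.07726387375242894, -0.30346872167120864], [0.6348180322384565, 1.0279261291248076], [-0.8112310171633226, -1.3104153385628479]]
in frame -71.31628200000011 10.541300000000035
```

Request:
carry_out --hand '[10,10,10,10,10,10]' --pt "0 0.02 0" --pt "0 0 0.03" --pt "0 0 0.03" --pt "0 0 0.014" --pt "0 0 0" --pt "0 0 0" --turn '[0,0,0,0,0,0]'

```text
clock: 12.75
position: [467.1, -65.4, 70.4]
orientation: [[0.961, 0.277, -0.001], [0.277, -0.961, -0.0], [-0.001, 0.0, -1.0]]
force: [0.7, -0.1, -4.2]
gripper_width: 18.0
finger_force: 108.5
```

Request:
carry_out --hand '[10,10,10,10,10,10,10,10]' --pt "0.015 0 0" --pt "0.015 0 0" --pt "0.015 0 0" --pt "0.015 0 0" --pt "0.015 0 0" --pt "0.015 0 0" --pt "0.01 0 0" --pt "0 0 0" --turn '[0,0,0,0,0,0,0,0]'

```text
clock: 13.42
position: [516.2, -51.3, 70.2]
orientation: [[0.961, 0.277, 0.0], [0.277, -0.961, -0.0], [0.0, 0.0, -1.0]]
force: [-0.5, 0.1, -3.9]
gripper_width: 18.4
finger_force: 108.5
```

```bash
python3 go.py 535.4 -46.1 67 16.07
```

```text
t 13.42 pos [516.2 -51.3  70.2] yaw 16.07 tilt -1.000 j [ 12.  18. -16.   0. -56.  94.] F [-0.5  0.1 -3.9] w 18.4 ff 108.5
turn 0.00 deg = 0.0000 | shift total after turn [0.0398 0.0006 0.0064] before turn [0.0398 0.0006 0.0064] rows>=1
```

Request:
carry_out --hand '[10,10,10,10,10,10,10,10]' --pt "0 0 0.004" --pt "0 0 0.004" --pt "0.008 0 0" --pt "0.008 0 0" --pt "0.005 0 0" --pt "0.005 0 0" --pt "0 0 0" --pt "0 0 0" --turn '[0,0,0,0,0,0,0,0]'

```text
clock: 14.08
position: [526.1, -49.0, 67.3]
orientation: [[0.961, 0.277, -0.002], [0.277, -0.961, -0.001], [-0.002, 0.001, -1.0]]
force: [-5.7, -2.4, 7.0]
gripper_width: 18.2
finger_force: 109.9
```

```bash
python3 go.py 535.4 -46.1 67 16.07
```

```text
t 14.08 pos [526.1 -49.   67.3] yaw 16.07 tilt -1.000 j [ 12.  19. -14.   0. -57.  94.] F [-5.7 -2.4  7. ] w 18.2 ff 109.9
turn -0.00 deg = -0.0000 | shift total after turn [ 0.0194 -0.0005  0.0005] before turn [ 0.0194 -0.0005  0.0005] rows>=1
```

Request:
carry_out --hand '[10,10,10,10,10,10]' --pt "0.005 0 0" --pt "0.005 0 0" --pt "0.005 0 0" --pt "0 0 0" --pt "0 0 0" --pt "0 0 0" --turn '[0,0,0,0,0,0]'

```text
clock: 14.58
position: [533.0, -47.1, 67.2]
orientation: [[0.961, 0.277, -0.002], [0.277, -0.961, -0.002], [-0.003, 0.001, -1.0]]
force: [-6.5, -2.3, 6.4]
gripper_width: 18.2
finger_force: 110.0
```

Request:
carry_out --hand '[10,10,10,10,10,10]' --pt "0.005 0 0" --pt "0.005 0 0" --pt "0 0 0" --pt "0 0 0" --pt "0 0 0" --pt "0 0 0" --turn '[0,0,0,0,0,0]'

```text
clock: 15.08
position: [533.6, -46.9, 67.2]
orientation: [[0.961, 0.276, -0.01], [0.276, -0.961, -0.003], [-0.011, 0.0, -1.0]]
force: [-20.6, -4.3, 17.8]
gripper_width: 18.0
finger_force: 111.6
```

```bash
python3 go.py 535.4 -46.1 67 16.07
```

```text
t 15.08 pos [533.6 -46.9  67.2] yaw 16.03 tilt -1.000 j [ 12.  20. -13.   0. -58.  94.] F [-20.6  -4.3  17.8] w 18.0 ff 111.6
turn -0.04 deg = -0.0002 | shift total after turn [ 0.0038 -0.0006  0.0004] before turn [ 0.0039 -0.0007  0.0004] rows>=1
```

Request:
carry_out --hand '[10,10,10,10,10,10]' --pt "-0.006 0 0" --pt "-0.006 0 0" --pt "0 0 0" --pt "0 0 0" --pt "0 0 0" --pt "0 0 0" --turn '[0,0,0,0,0,0]'

```text
clock: 15.58
position: [533.2, -46.9, 67.2]
orientation: [[0.961, 0.277, -0.001], [0.277, -0.961, -0.001], [-0.001, 0.001, -1.0]]
force: [-6.9, -2.5, 8.1]
gripper_width: 18.5
finger_force: 110.2
```

```bash
python3 go.py 535.4 -46.1 67 16.07
python3 - <<'E'
from h import *
s=snap('side','s5'); print(sense()['orientation'],sense()['moment'])
cv2.imwrite('pics/m5.png',cv2.resize(s['frame'][145:257,290:440,::-1],(800,597),interpolation=cv2.INTER_CUBIC))
E
```

```text
t 15.58 pos [533.2 -46.9  67.2] yaw 16.06 tilt -1.000 j [ 12.  20. -13.   0. -57.  94.] F [-6.9 -2.5  8.1] w 18.5 ff 110.2
turn -0.01 deg = -0.0000 | shift total after turn [ 0.0047 -0.0004  0.0004] before turn [ 0.0047 -0.0004  0.0004] rows>=1
[[ 9.60952414e-01  2.76712711e-01 -7.30938653e-04]
 [ 2.76711760e-01 -9.60952237e-01 -1.18324072e-03]
 [-1.02981488e-03  9.34778707e-04 -9.99999033e-01]] [-0.67731815  2.05405063 -0.08065159]
```

View pics/m5.png

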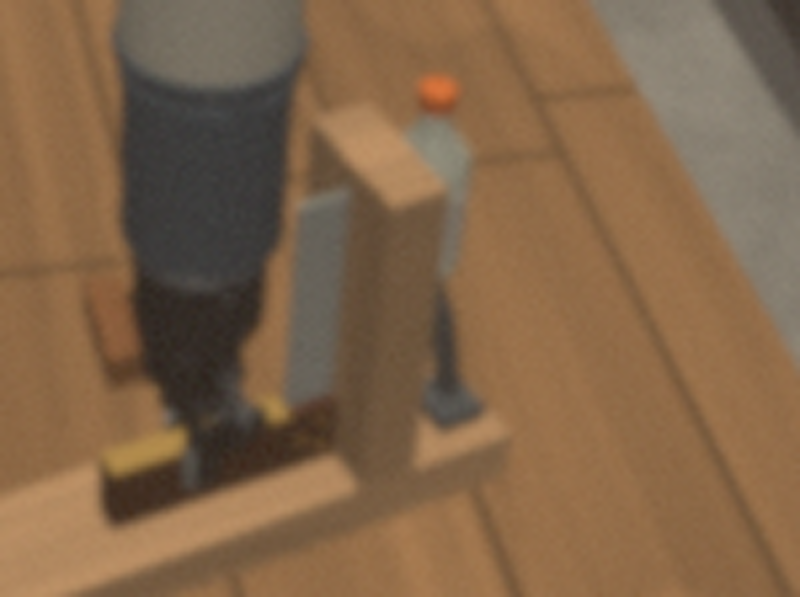

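The square is home: the stock is flat on the plate, its end at the stud's foot near (340,440), and the blade up the stud's inner face at (345,260). The stud's top near corner is at (388,209) and its foot near (357,488). I'll press a touch more and check the lean.

Request:
carry_out --hand '[10,10,10,10,10,10]' --pt "0.004 0 0" --pt "0 0 0" --pt "0 0 0" --pt "0 0 0" --pt "0 0 0" --pt "0 0 0" --turn '[0,0,0,0,0,0]'

```text
clock: 16.13
position: [533.5, -46.9, 67.2]
orientation: [[0.961, 0.277, -0.004], [0.277, -0.961, -0.002], [-0.004, 0.001, -1.0]]
force: [-11.3, -2.8, 12.2]
gripper_width: 18.3
finger_force: 110.9
```

```bash
python3 go.py 535.4 -46.1 67 16.07
python3 - <<'E'
from fit import *
np.set_printoptions(precision=1,suppress=True)
c=load('side0'); fr=(625.7,-20.2,np.radians(16.07))
A=lambda x,y:(np.array([x,y])+.5)/5.333-.5+[290,145]
print('seen',A(388,209),A(444,190),A(314,122),A(357,488))
for k in(0,.02,.05):
  L=[(-220*np.sin(k),-44.5,38+220*np.cos(k)),(38-220*np.sin(k),-44.5,38+220*np.cos(k)),(-220*np.sin(k),44.5,38+220*np.cos(k)),(0,-44.5,38)]
  print(k,proj(c,T(fr,L)).ravel())
E
```

```text
t 16.13 pos [533.5 -46.9  67.2] yaw 16.06 tilt -1.000 j [ 12.  20. -13.   0. -57.  94.] F [-11.3  -2.8  12.2] w 18.3 ff 110.9
turn -0.01 deg = -0.0000 | shift total after turn [ 0.0042 -0.0004  0.0005] before turn [ 0.0042 -0.0004  0.0005] rows>=1
seen [362.3 183.8] [372.8 180.2] [348.5 167.5] [356.5 236.1]
0 [363.3 184.  374.4 180.5 348.2 167.2 357.3 236.6]
0.02 [362.  184.4 373.1 180.9 347.  167.6 357.3 236.6]
0.05 [360.  185.1 371.2 181.6 345.1 168.2 357.3 236.6]
```

```bash
python3 -c "
from plant import *
print(job_done())"
```

```text
the job is handed in; nothing more can be done
None
```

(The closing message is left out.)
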